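# Take a frozen roll with the tongs on the chest freezer

### The job

The frozen rolls on the wire rack are ready for bagging: pick up the kitchen tongs, close them on the one round roll, lift it off the rack without letting it fall, and finish while still holding it steady in the tongs at least 10 cm above the rack, so that I can pull a freezer bag up over it. Touch the roll only with the tongs, never with the gripper, and leave the two long rolls, the jar and the bag box where they are.

Things in the scene. Friction and masses are not known exactly. Their poses are not given: they have to be found in the camera images.
- tongs: Steel spring tongs, 0.12 kg, 290 mm long, flat on the lid: two arms sprung open in a level V (each 11.5 deg off the midline) on an upright pin at the head. Origin: underside, on the midline between the gripping places, near its balance. x: along the midline, pin at -108 mm, jaw tips at +144; y to the left arm; z up. The frame belongs to the left arm: squeezed by q, the midline turns +q/2 about z
- tongs_arm (a joint): Squeeze angle of the right arm about the pin: 0 = open at rest (jaws 96 mm apart), grows as the arms are squeezed, 0.19 rad = closed on the round roll (arms 40 mm wide over the outside at the gripping place), stop 0.36. Jaw gap = 96 mm - 218 mm x angle. A spring pushes it open with 0.25 N m + 1.8 N m/rad: 2 to 3 N at the gripping place when barely squeezed, 5 N on the roll; let go, it springs open
- grip_left (a point): Gripping place, outer face of the left tong arm, 13 mm above the underside, 108 mm ahead of the pin. Grip across both arms from above here: 60 mm over the outer faces at rest, 65 mm at 11 mm nearer the jaws. The arms are 3 mm thick and stand from 2 to 24 mm above the underside (pin and jaws 0 to 26 mm)
- grip_right (a point): Outer face of the right tong arm at the gripping place, at mid height, the mirror of grip_left
- jaw_left (a point): Middle of the inner face of the left jaw, 13 mm above the tongs' underside, about 110 mm ahead of the gripping place. The jaw is a plate 56 mm long, 26 mm tall and 3 mm thick with a short scalloped lip turned inwards 6 mm at its front end
- jaw_right (a point): Middle of the inner face of the right jaw, the mirror of jaw_left
- round_roll: The round frozen bread roll (hard), golden brown, 56 mm in diameter and 46 mm tall, with a cross scored in its domed top, about 55 g; standing on the rack at one of three places in a row. Origin: centre of its flat underside, z up
- round_roll_center (a point): Centre of the round roll at its widest, 21 mm above its underside; its sides are upright from 13 to 29 mm above the underside
- long_roll_1: A long frozen roll, 125 x 43 mm and 43 mm tall, 70 g, lying along the rack's x. To be left where it is. Origin: centre of its underside, x along it
- long_roll_2: The other long roll, just like long_roll_1. To be left where it is
- rack: Wire cooling rack that stands firm on the lid, 220 mm (x) by 340 mm (y), top of the wires 20 mm above the lid. The three rolls stand in a row along its y, about 110 mm apart. Origin: centre of its footprint on the lid, x away from the robot
- jar: Preserving jar of clear glass with a steel lid, 76 mm across, 115 mm tall, standing to the right (-y) of the work. To be left where it is. Origin: centre of its underside
- bag_box: Cardboard box of freezer bags, 65 x 190 mm and 55 mm tall, lying to the left (+y) of the work. To be left where it is. Origin: centre of its underside
There are look-alikes about, which are no part of the job. Leave any blue look-alike of the round_roll alone.

How it is judged:
By the outcome, as a careful person would: the job done as asked, in the order asked, and still so for the second after the job is handed in, while the arm keeps its last pose, push and grip.
It also fails if it takes over 34 s, if anything falls off the work surface, if the arm or the gripper's body presses on something with over 40 N, if the wrist force passes 120 N, or if a joint passes its speed limit or range.

### The arm

A 6-joint arm with a two-finger parallel gripper is mounted at the origin on the work surface. World frame = base frame: x ahead of the robot, y to its left, z up, the work surface at z = 0. Lengths are in mm, angles in rad, forces in N, time in s.
With the tool pointing down it reaches from about 350 to 975 mm from the base axis. Payload 7.1 kg.
Tool frame: the origin (TCP) lies on the front face of the gripper's body, between the roots of the fingers; the fingertips stand 80 mm ahead of it and the grasp point (between the pads) lies 61 mm ahead of it (env.tips_ahead is the distance from the TCP to the fingertips, in mm); z points along the fingers, y is the direction in which the jaws open and shut (so a half turn about z gives the same grasp; the last joint's range is limited). The gripper opens to 88 mm and grips with 3 to 60 N. Pads are 20 mm wide; open, the fingers measure 115 mm over their backs; the gripper's body (75 mm by 178 mm) begins 61 mm behind the grasp point.
Start: joints at [1.112, 0.423, 1.63, -0, 1.089, -0.019], TCP at [266.067, 565.521, 302.675] pointing down, gripper open.
Joint ranges: [-3, 3], [-0.9, 2.11], [0.09, 2.58], [-1.31, 4.45], [0.11, 2.69], [-2.54, 2.54]. Speed limits (rad/s): [2.39, 2.39, 3.01, 3.14, 3.14, 3.14].

### API

Orientations are given as a unit quaternion [x, y, z, w].
In Python, from station import env, set_gripper, viewer, workorder gives the robot as it stands. Calls block until the motion is done:
- env.reach(position, orientation): joint-space move of the TCP to a pose.
- env.move_l(position, rot=None, rate=150, f_stop=None): straight line of the TCP; rot=None keeps the orientation; rate is the mean speed in mm/s. With f_stop (N) it stops when the force on the tool has changed by that much, and returns True; else False.
- env.move_joints(angles): joint-space move.
- set_gripper(opening): finger opening in mm; the grip force is fixed at half the most; returns when the fingers have stopped.
- env.hold(seconds).
- env.ik(position, orientation): joint angles nearest the present ones, or None.
- env.read_state(): the state.
- viewer.camera(name): name is "scene" or "top" or "wrist"; returns the picture (400x640x3 uint8, blue, green, red); there is no depth.
- viewer.camera_params(name): a dict with "fx", "fy", "cx", "cy" (pixels), "pose" (4x4, takes a point from camera to world coordinates); the wrist camera has in their place "tool_from_camera" (4x4, takes a point from camera to tool coordinates, whose origin is the TCP and whose axes are the flange's). Camera axes: x right, y up, looking along -z (the intrinsics and any distortion apply to the point x, -y, -z); pixel columns grow to the right and rows downward; lengths in mm; the calibration is good to about 2 mm. The wrist camera is an equidistant fisheye: a pixel r from the principal point sees the ray r / f radians off the axis. A picture is of the moment at which its call begins: read the wrist's pose just before it. camera_params takes no time and is no camera call.
A pose or a line that the arm cannot do raises env.IKError and nothing moves.
- workorder.sign_off(): hands the job in, once; it reports no verdict.
The state is a dict: "time_s": time; "qpos": joint angles; "dq": joint speeds; "tau": joint torques, N m; "tool_pos": TCP position; "orientation": TCP orientation; "force": force on the tool from outside, world axes, zero at the start; "wrist_torque": the same for the moment, N m; "width": finger opening in mm.
Only numpy, scipy, OpenCV 4.12 (cv2) and the standard library are available. Lean on these libraries where they do the work, as an engineer would, in place of code of your own. Each camera call takes 0.05 s, during which the arm holds its last target.

## Working session

There is one attempt and no reset: what is moved stays moved. The work goes in short steps, each a Python script; the robot and the scene stay as the last script left them, time stands still between calls to the robot, and variables do not carry over. Pictures are saved under pics/ and viewed, and the job is handed in when it is done.

```bash
ls; mkdir -p pics
python3 - <<'E'
from station import env, set_gripper, viewer, workorder
import cv2,numpy as np
for n in ["scene","top","wrist"]:
    s=env.read_state()
    im=viewer.camera(n); cv2.imwrite(f"pics/{n}0.png",im)
    p=viewer.camera_params(n)
    print(n,{k:(np.round(v,3).tolist() if not isinstance(v,str) else v) for k,v in p.items()})
print(s)
E
```

```text
pics
scene {'fx': 402.877, 'fy': 402.877, 'cx': 322.481, 'cy': 200.854, 'pose': [[0.689, -0.554, 0.467, 1234.322], [0.725, 0.538, -0.43, -599.152], [-0.013, 0.635, 0.772, 1168.307], [0.0, 0.0, 0.0, 1.0]]}
top {'fx': 456.599, 'fy': 456.599, 'cx': 311.91, 'cy': 206.018, 'pose': [[-0.018, 0.994, -0.112, 417.348], [-1.0, -0.016, 0.017, 31.996], [0.015, 0.113, 0.994, 1511.483], [0.0, 0.0, 0.0, 1.0]]}
wrist {'fx': 309.707, 'fy': 309.707, 'cx': 317.202, 'cy': 199.452, 'tool_from_camera': [[-0.0, 0.967, 0.254, 70.737], [1.0, 0.0, 0.001, 0.527], [0.001, 0.254, -0.967, -81.331], [0.0, 0.0, 0.0, 1.0]]}
{'time_s': 0.1, 'qpos': array([ 1.11201010e+00,  4.23774846e-01,  1.63059198e+00,  2.89984662e-06,
        1.08858979e+00, -1.90006775e-02]), 'dq': array([-0.00118956, -0.00125607, -0.00284763, -0.00022861, -0.00160963,
       -0.00158888]), 'tau': array([-1.15542571e-04, -5.45617962e+01, -2.74325198e+01,  6.44352240e-02,
        1.88091741e-02, -1.16736726e-05]), 'tool_pos': array([265.8981799 , 565.19514745, 301.98132661]), 'orientation': array([ 2.18125587e-01,  9.75920470e-01, -6.62312784e-04, -1.62624111e-04]), 'force': array([ 0.17247388, -0.31891865, -0.72089099]), 'wrist_torque': array([-0.04095508, -0.01754121,  0.0025335 ]), 'width': 87.6516997456885}
```

View pics/scene0.png

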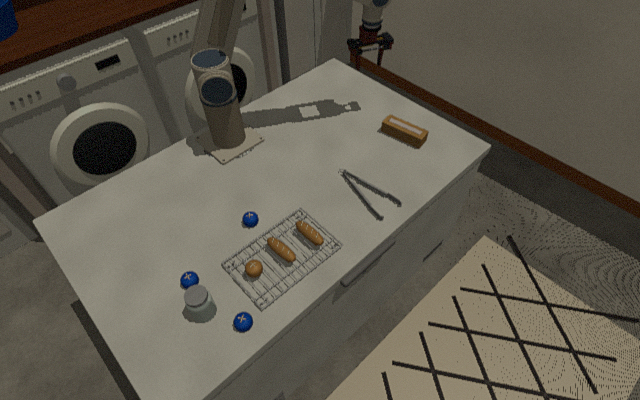

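View pics/top0.png

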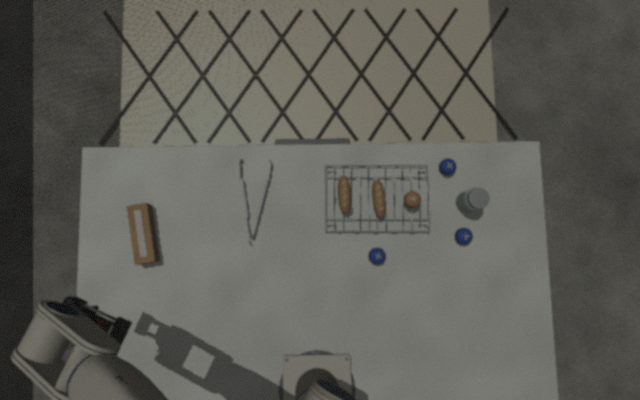

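View pics/wrist0.png

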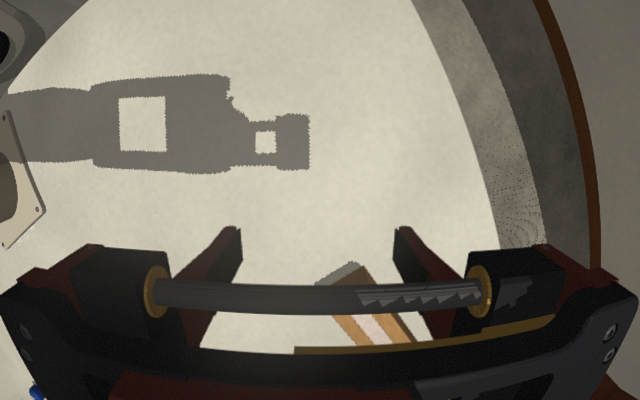

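The scene view shows the tongs with the pin at about (343,172) and tips at (381,217) and (400,204). The rack is at about (282,258), with the brown round roll at (254,268). In the top view the tongs have their pin at (252,240) and tips at (241,162) and (270,163), and the brown round roll is at (412,200).

Candidates for the round roll in the top view:
- **Brown, (412,200):** golden brown, on the rack and in line with the long rolls, so it fits the description.
- **Blue, (448,167), (464,236) and (377,256):** blue and off the rack, so these are look-alikes.

I'll enlarge both areas to confirm.

```bash
cat > h.py <<'E'
from station import env, set_gripper, viewer, workorder
import cv2,numpy as np
from scipy.spatial.transform import Rotation as R
def ray(name,u,v,toolpose=None):
    p=viewer.camera_params(name)
    a=(u-p['cx'])/p['fx'];b=(v-p['cy'])/p['fy']
    if name=='wrist':
        r=np.hypot(a,b); d=np.array([np.sin(r)*a/r,-np.sin(r)*b/r,-np.cos(r)])
        T=np.eye(4);T[:3,:3]=R.from_quat(toolpose[1]).as_matrix();T[:3,3]=toolpose[0]
        P=T@p['tool_from_camera']
    else:
        d=np.array([a,-b,-1.]);P=np.array(p['pose'])
    return P[:3,3],P[:3,:3]@d
def onz(name,u,v,z,tp=None):
    o,d=ray(name,u,v,tp); return (o+d*(z-o[2])/d[2])
def proj(name,X,tp=None):
    p=viewer.camera_params(name)
    if name=='wrist':
        T=np.eye(4);T[:3,:3]=R.from_quat(tp[1]).as_matrix();T[:3,3]=tp[0];P=T@p['tool_from_camera']
    else:P=np.array(p['pose'])
    c=P[:3,:3].T@(np.asarray(X,float)-P[:3,3]);x,y,z=c[0],-c[1],-c[2]
    if name=='wrist':
        r=np.hypot(x,y);t=np.arctan2(r,z);return p['cx']+p['fx']*t*x/r,p['cy']+p['fy']*t*y/r
    return p['cx']+p['fx']*x/z,p['cy']+p['fy']*y/z
E
python3 - <<'E'
from h import *
im=cv2.imread('pics/top0.png')
c=cv2.resize(im[140:270,220:480],None,fx=3,fy=3,interpolation=cv2.INTER_CUBIC)
cv2.imwrite('pics/topcrop.png',c)
for n,u,v,z in [('pin',252,240,26),('tipL',241,162,26),('tipR',270,163,26),('roll',412,200,45),('b1',377,256,25),('b2',464,236,25),('b3',448,167,25),('jar',477,199,115),('box',142,234,55)]: print(n,onz('top',u,v,z).round(0))
print('scene',onz('scene',254,268,45), onz('scene',381,217,26),onz('scene',400,204,26),onz('scene',343,172,26))
E
```

```text
pin [478. 202.  26.]
tipL [735. 238.  26.]
tipR [731. 142.  26.]
roll [ 598. -319.   45.]
b1 [ 419. -202.   25.]
b2 [ 479. -489.   25.]
b3 [ 709. -449.   25.]
jar [ 589. -505.  115.]
box [501. 547.  55.]
scene [ 603.60142971 -320.27734148   45.        ] [741.71290186 135.14196794  26.        ] [750.54927246 229.36684828  26.        ] [493.64804519 195.00350083  26.        ]
```

View pics/topcrop.png

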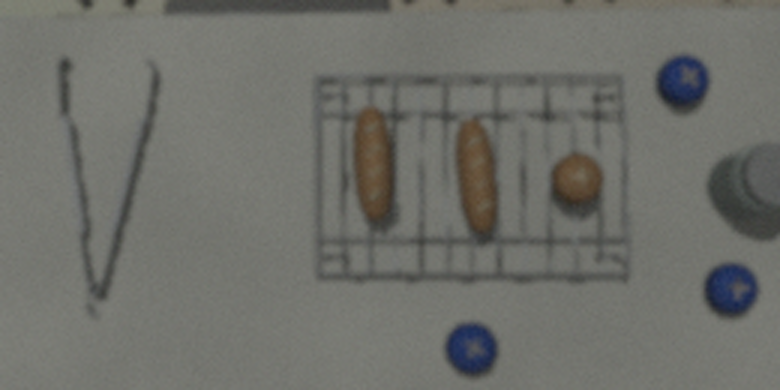

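The crop confirms it: the golden-brown round roll is on the rack at crop (577,178), right of the two long rolls, and the blue ones are off the rack. Next I'll look at the tongs with the wrist camera.

```bash
cat >> h.py <<'E'
def down(th): return (R.from_euler('z',th)*R.from_matrix(np.diag([1.,-1,-1]))).as_quat()
def snap(n,f):
    s=env.read_state(); im=viewer.camera(n); cv2.imwrite('pics/'+f,im)
    tp=(s['tool_pos'].tolist(),s['orientation'].tolist())
    import json; json.dump(tp,open('pics/'+f+'.json','w')); return im,tp,s
E
python3 - <<'E'
from h import *
th=-0.04
for X in ([560,195,300],[596,195,84],[490,-319,110],[490,-319,300]): print(env.ik(X,down(th)))
env.reach([560,195,300],down(th))
env.hold(0.2)
im,tp,s=snap('wrist','w1.png'); print(s['time_s'],tp,s['force'])
E
```

```text
[ 3.15013612e-01  3.79551384e-01  1.70495044e+00 -4.44089210e-16
  1.05709083e+00  1.92580994e+00]
[ 2.97225758e-01  7.24543626e-01  1.71550048e+00 -4.44089210e-16
  7.01548549e-01  1.90802208e+00]
[-5.97446333e-01  6.41258553e-01  1.81308765e+00 -4.44089210e-16
  6.87246452e-01  1.01334999e+00]
[-5.97446333e-01  3.67513483e-01  1.72344257e+00 -4.44089210e-16
  1.05063660e+00  1.01334999e+00]
2.075 ([559.7631206120393, 195.69706033955572, 299.9714388469962], [0.9998141432765253, -0.01927889472644219, -4.47867190307012e-05, -3.3414131226591316e-05]) [ 0.80844131 -0.50686411 -0.49837295]
```

View pics/w1.png

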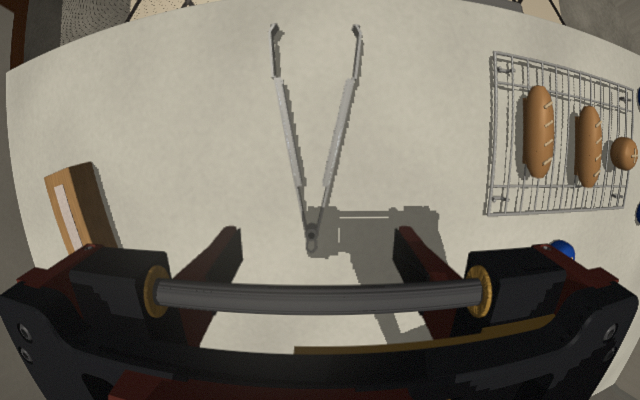

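The wrist view shows the whole tongs, with the pin at about (311,234) and the jaw tips at (274,28) and (357,28). I'll enlarge it to get better pixels.

Run:
```python
import cv2
im=cv2.imread('pics/w1.png')
cv2.imwrite('pics/w1c.png',cv2.resize(im[10:260,220:400],None,fx=2.4*1,fy=2.4,interpolation=cv2.INTER_CUBIC)[:600])
```

```text
(no output)
```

View pics/w1c.png

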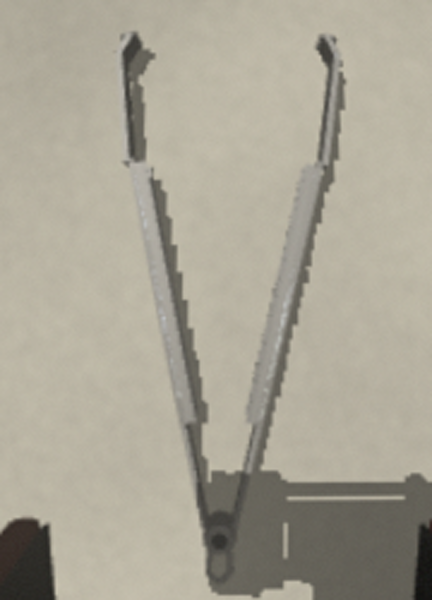

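Run:
```python
from h import *
import json
tp=json.load(open('pics/w1.png.json'))
g=lambda x,y,z: onz('wrist',220+x/2.4,10+y/2.4,z,tp)
pts={'pin':(219,541,26),'lipL':(135,35,26),'lipR':(319,38,26),'outL':(122,40,26),'outR':(337,48,26),
 'armLf':(132,165,24),'armRf':(323,168,24),'armLr':(186,422,24),'armRr':(262,422,24)}
P={k:g(*v) for k,v in pts.items()}
for k,v in P.items(): print(k,v.round(1))
for a,b in [('lipL','lipR'),('outL','outR'),('armLf','armRf'),('armLr','armRr')]:
    m=(P[a]+P[b])/2-P['pin'];d=np.linalg.norm(m[:2]); w=P[a]-P[b]
    print(a,'dist',d,'th',np.arctan2(m[1],m[0]),'wid',np.linalg.norm(w[:2]),'perp th',np.arctan2(-w[0],w[1]))
```

```text
pin [488.8 206.7  26. ]
lipL [743.3 236.4  26. ]
lipR [738.1 148.7  26. ]
outL [741.3 242.8  26. ]
outR [732.9 140.3  26. ]
armLf [677.9 240.2  24. ]
armRf [672.7 149.5  24. ]
armLr [551.2 220.2  24. ]
armRr [549.8 182.8  24. ]
lipL dist 252.2949413876595 th -0.05587603094979363 wid 87.89803212099034 perp th -0.060065637396963224
outL dist 248.74958243618138 th -0.06085455261387025 wid 102.84313649089113 perp th -0.08163100017908234
armLf dist 186.9027323268069 th -0.06323387678749018 wid 90.79744138466303 perp th -0.05711011418275222
armLr dist 61.900311600604084 th -0.08324649675104832 wid 37.40758330667928 perp th -0.039430817833183626
```

Run:
```python
from h import *
th=-0.060
pin=np.array([488.8,206.7]); u=np.array([np.cos(th),np.sin(th)])
g=pin+105*u
env.reach([*g,170],down(th))
hit=env.move_l([*g,83],rate=120,f_stop=15)
env.hold(0.1); s=env.read_state(); print(hit,s['tool_pos'],s['force'])
set_gripper(53)
env.hold(0.2)
im,tp,s=snap('wrist','w2.png'); print(s['time_s'],tp,s['force'],s['width'])
```

```text
False [594.21779671 200.62042665  84.01174177] [ 0.1044566  -1.07941973  0.22953683]
4.6167 ([593.7696879365391, 200.45134553360717, 83.14101406020636], [0.9995500302760262, -0.029995009938587298, 0.00018224312660829447, -5.604839146096142e-05]) [-0.38092934  0.4146747   1.78639569] 52.90299774442328
```

View pics/w2.png

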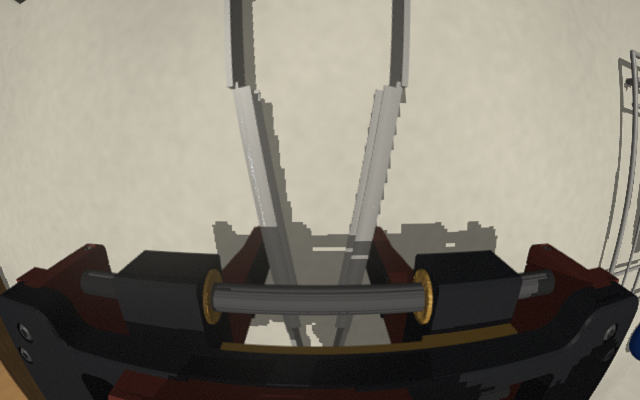

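The picture shows both arms held evenly between the fingers, with the jaw rear ends at (238,87) and (392,87). I'll lift and move to a point above and behind the roll.

Run:
```python
from h import *
s=env.read_state(); p=s['tool_pos']
env.move_l([p[0],p[1],240],rate=120)
env.hold(.1)
im,tp,s=snap('wrist','w3.png');print(s['force'],s['width'])
env.reach([487,-320,240],down(0))
env.hold(.3)
im,tp,s=snap('wrist','w4.png'); print(s['time_s'],tp,s['force'],s['width'])
im,_,s=snap('scene','s4.png')
cv2.imwrite('pics/s4c.png',cv2.resize(im[130:330,130:390],None,fx=3,fy=3,interpolation=cv2.INTER_CUBIC))
```

```text
[-0.14672203 -0.30863733 -0.24679059] 53.10438438986093
8.5 ([487.29624778048316, -319.5755623520035, 239.97764959458164], [0.9999999215761528, 0.0003957225176906935, -6.414106556879579e-06, -1.4499532459110585e-05]) [ 0.12526276  0.37887785 -1.08720256] 53.21369877682195
```

View pics/w4.png

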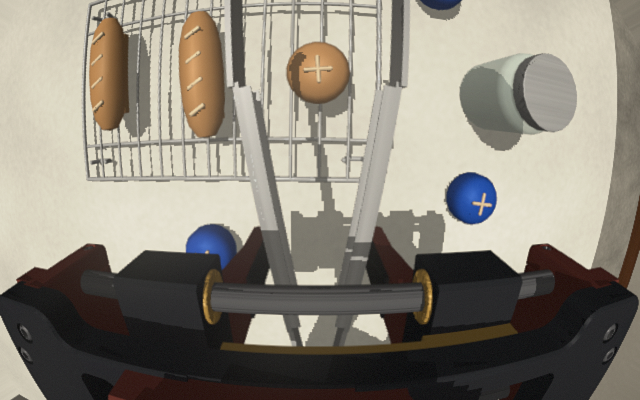

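View pics/s4c.png

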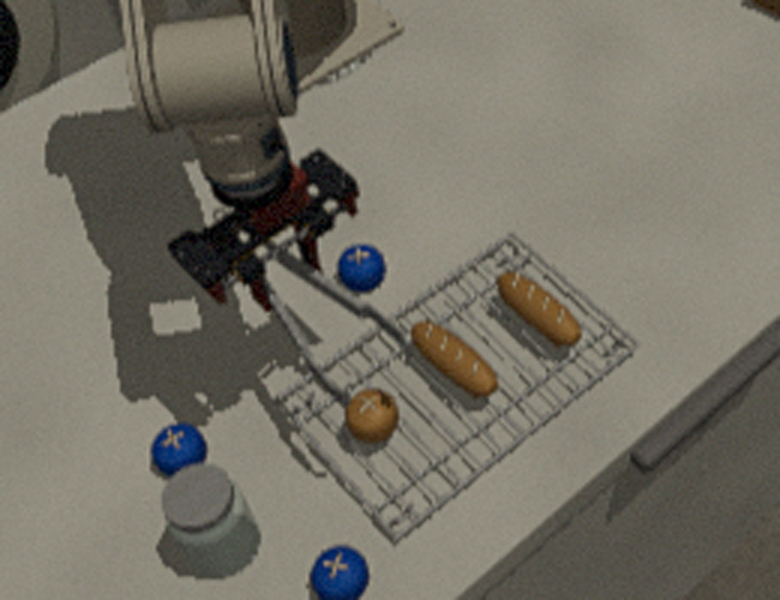

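The wrist view shows the brown round roll centred between the tong arms, outline centre about (318,72). The tongs look the same as before the lift. The scene view shows nothing else disturbed. Next I'll compute the roll's position against the jaw midline.

Run:
```python
from h import *
import json
tp=json.load(open('pics/w4.png.json'))
im=cv2.imread('pics/w4.png');hsv=cv2.cvtColor(im,cv2.COLOR_BGR2HSV)
m=cv2.inRange(hsv,(5,90,40),(25,255,255)); m[:, :255]=0; m[:,375:]=0; m[130:]=0
m=cv2.morphologyEx(m,cv2.MORPH_CLOSE,np.ones((9,9)))
c=max(cv2.findContours(m,0,1)[0],key=cv2.contourArea)
(u,v),r=cv2.minEnclosingCircle(c); print('circ',u,v,r, cv2.boundingRect(c))
print('equator', onz('wrist',u,v,41,tp).round(1),'cross top',onz('wrist',318,68,66,tp).round(1))
ex=[onz('wrist',a,v,41,tp)[1].round(1) for a in (u-r,u+r)];print('edges y',ex)
zt=tp[0][2]-83+25
for f in ('w2','w3','w4'):
    g=cv2.imread(f'pics/{f}.png')[60:110,215:425]
    cv2.imwrite(f'pics/{f}c.png',cv2.resize(g,None,fx=3.5,fy=3.5,interpolation=cv2.INTER_CUBIC))
for q in ((234,88),(401,88)): print(onz('wrist',*q,zt,tp).round(1)-np.array(tp[0]))
# scene cross-check
print('scene', onz('scene',130+370/3,130+402/3,66).round(1), onz('scene',130+372/3,130+416/3,41).round(1))
g2=[cv2.imread(f'pics/{f}c.png') for f in('w2','w3','w4')]
cv2.imwrite('pics/cmp.png',np.vstack(g2))
```

```text
circ 317.55078125 72.26171875 31.18598175048828 (287, 42, 62, 61)
equator [ 598.6 -318.9   41. ] cross top [ 598.3 -319.2   66. ]
edges y [np.float64(-291.0), np.float64(-346.7)]
[ 83.50375222  38.77556235 -57.97764959]
[ 83.60375222 -36.92443765 -57.97764959]
scene [ 602.5 -318.2   66. ] [ 603.3 -320.8   41. ]
```

View pics/cmp.png

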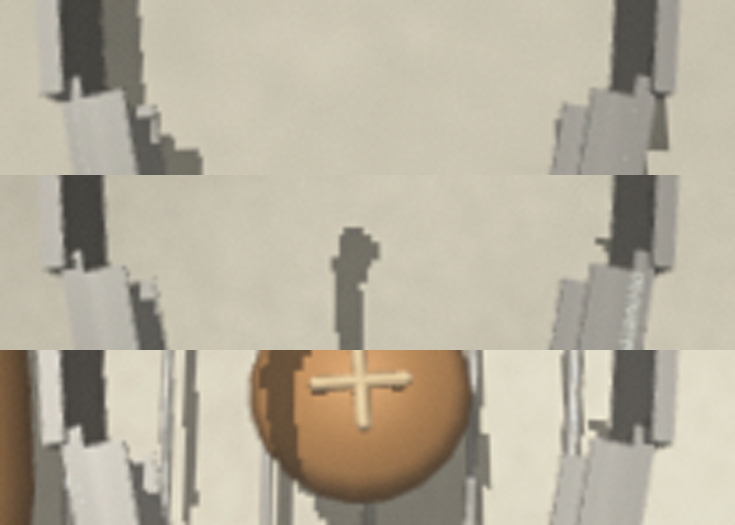

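No slip: the jaw rear ends sit in the same place in all three crops. The roll at (598.6,-318.9) lies on the jaw midline to within about 1 mm. I'll descend and look again before closing.

Run:
```python
from h import *
hit=env.move_l([487,-319.8,112],rate=70,f_stop=6)
env.hold(.15)
im,tp,s=snap('wrist','w5.png'); print(hit,s['time_s'],tp,s['force'],s['width'])
```

```text
False 10.725 ([487.1056419929959, -319.87097924755835, 112.26149843361439], [0.9999999741699035, 4.499044583424137e-06, 0.00018543568192004307, 0.0001313528034174706]) [ 0.87021805 -0.39530065 -1.02326829] 53.43907535713754
```

View pics/w5.png

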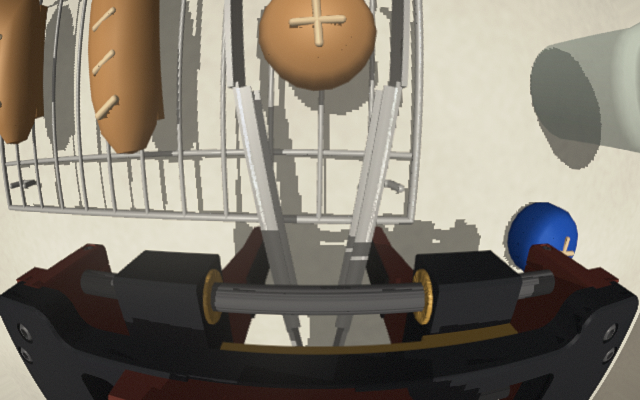

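The picture shows the round roll at (318,30), centred between the jaws at columns 238 and 395 and clear on both sides. The long roll at (127,75) is well outside the left jaw. I'll close in stages.

Run:
```python
from h import *
for w in (47,43,32):
    set_gripper(w); s=env.read_state(); print(s['time_s'],s['width'],s['force'])
env.hold(.3)
im,tp,s=snap('wrist','w6.png'); print(s['time_s'],tp,s['force'],s['width'])
```

```text
11.1167 47.05041563074032 [-0.35340373 -0.74141723 -1.05643487]
11.425 42.87680868340805 [ 0.42183197  1.14439503 -1.00916177]
11.6583 39.90597917319143 [-0.10313091  0.23180831 -0.21068484]
11.9583 ([487.01596161273216, -319.839958906738, 112.01610977658139], [0.9999999984076636, -1.9304020185392647e-05, 4.157553533569695e-05, 3.291659977782348e-05]) [-0.08290398 -0.52997629 -0.59748366] 40.40032070871952
```

View pics/w6.png

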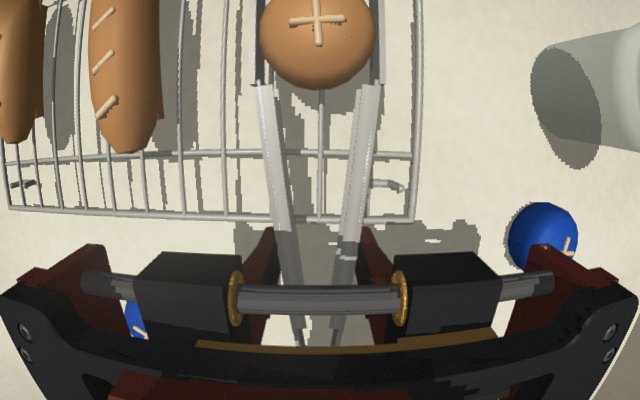

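The jaws at columns 258 and 381 are now against the roll, which hasn't moved. The fingers stopped at 40 mm, as expected. I'll lift straight up.

Run:
```python
from h import *
env.move_l([487,-319.8,135],rate=40)
im,tp,s=snap('wrist','w7.png');print(s['width'],s['force'])
env.move_l([487,-319.8,285],rate=80)
env.hold(.5)
im,tp,s=snap('wrist','w8.png'); print(s['time_s'],tp,s['force'],s['width'])
im,_,_=snap('scene','s8.png')
cv2.imwrite('pics/s8c.png',cv2.resize(im[100:330,130:390],None,fx=2.6,fy=2.6,interpolation=cv2.INTER_CUBIC))
```

```text
39.90088160302347 [-0.32707362  0.22241962 -1.87619544]
15.3083 ([487.01015468834646, -319.79745724070654, 285.0115658298837], [0.999999999725517, -7.848665579899594e-06, 2.2075228286228803e-05, -2.208748724561718e-07]) [-0.81488353  0.88786331 -2.79572405] 40.25804584469768
```

View pics/w8.png

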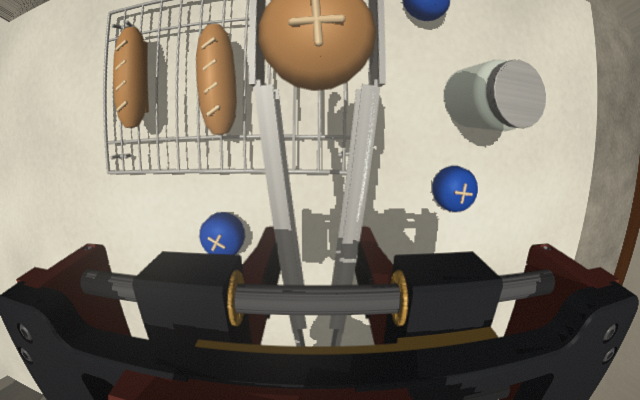

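View pics/s8c.png

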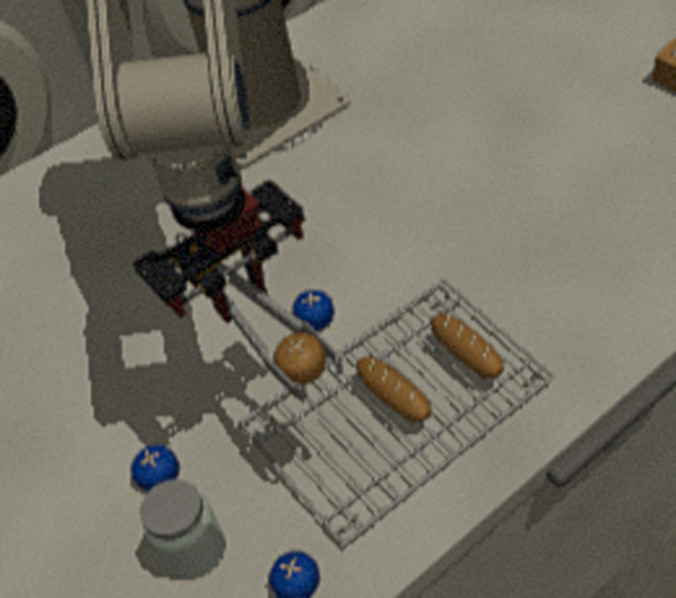

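Both views show the roll still in the jaws, at the same wrist pixel (317,30) as when it was closed on, about 17 cm above the rack. The long rolls, jar and blue look-alikes are where they were. I'll check it's steady once more, then sign off.

Run:
```python
from h import *
env.hold(1.0)
a=cv2.imread('pics/w8.png'); im,tp,s=snap('wrist','w9.png')
d=cv2.absdiff(a,im)[:90,250:390]; print(s['time_s'],s['width'],s['force'],'diff',d.mean(),d.max())
if d.mean()<5: print(workorder.sign_off(), 'signed')
```

```text
16.4083 40.05105093006532 [-0.66831934  0.27909315 -1.61399099] diff 1.1405820105820106 48
the job is handed in; nothing more can be done
None signed
```

The round roll is off the rack and held in the closed tongs, its underside about 17 cm above the wires. I handed the job in at 16.4 s of the 34 s allowed.

- **Grip:** I gripped the tongs across both arms and lowered the open jaws straight down over the roll. They closed with the fingers at 40 mm, the width expected on the roll. Only the tongs were positioned to touch it.
- **Steadiness:** over the last 1 s hold, the wrist picture around the roll barely changed (mean difference 1.1 grey levels out of 255) and the finger width stayed at about 40 mm.
- **Left alone:** in the last pictures the long rolls, the jar and the blue look-alikes look undisturbed. The bag box is only partly in view, but the arm never worked near it after the start.
- **Disagreement:** the scene camera put the roll about 4 mm farther out in x than the wrist camera. I used the wrist value, and the roll sat centred between the jaws. No check failed.

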